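# Dock the cake tray in the decorating frame and shut its keeper

### The job

The cakes on the bamboo slat tray are to be stamped next, so the tray must not creep about. With the fingertips only, line the tray up with the open mouth of the wooden three-sided frame and push it along the table, by its edges, until it is fully home against the frame's far rail; then swing the steel keeper bar shut across the mouth behind it as far as it goes. Do not lift the tray, do not touch the cakes (all three stay standing on the tray), and leave the two stamps and the dye dish where they are.

Things in the scene. Friction and masses are not known exactly. Their poses are not given: they have to be found in the camera images.
- cake_tray: Loose bamboo slat tray bearing three cakes, 146 mm (its x) by 303 mm (its y) by 21 mm high, 0.22 to 0.4 kg; a few newtons slide it. Sides: plain upright faces from the table to 21 mm. Origin: centre of its underside; z up. It starts flat outside the frame's mouth, its x axis within 0.12 rad of the frame's x. The edge at its x = +73 mm goes in first; the edge at x = -73 mm is the one to push.
- decorating_frame: Three-sided frame of waxed, slippery wooden rails 13 mm high, 16 mm wide, fixed to the table, open to its own -x. Origin: on the table, where the tray's centre belongs (to within 3 mm). The tray goes in along the frame's +x, its long way along the frame's y. Far rail (the stop): inner face at x = +75.5 mm. Side rails: inner faces at y = +155.5 and -155.5 mm (4 mm play each side).
- keeper (a joint): Steel turn keeper on an upright pin at the mouth. Value in rad: 0 = fully open, growing as it shuts (clockwise seen from above), 1.745 = shut at its end stop, the bar across the mouth 5 mm behind a docked tray. At value q the bar points from the pin at angle 3.316 - q in the frame's x-y plane (from +x towards +y). Stays where left; about 0.7 N at the knob moves it.
- keeper_knob (a point): Point in the keeper bar under its wooden thumb knob, 77 mm from the pin, 21 mm above the table. The bar is 12 mm wide, lies 14.5 to 27.5 mm above the table and reaches 91 mm from the pin; the knob on it is 17 mm thick, its top 49 mm above the table.
- frame_mouth (a point): Middle of the frame's mouth on the table, at x = -75 mm, y = 0 in the frame's axes. The side rails are straight from the far rail to x = -50 mm; from there flared lead-ins, 13 mm high, open outwards at 24 degrees to about x = -91 mm, where the mouth is about 347 mm wide.
- keeper_pivot (a point): Axis of the keeper's pin, 21 mm above the table, at x = -80.5 mm, y = -184 mm in the frame's axes.
- cake_a: Loose steamed flower-shaped rice cake, about 62 x 67 x 26 mm, standing on the tray near its middle line (the first of the three along the tray's +y). Origin: centre of its underside, 21 mm above the table; z up.
- cake_b: Loose steamed flower-shaped rice cake, about 62 x 67 x 28 mm, standing on the tray near its middle line (the middle one of the three along the tray's +y). Origin: centre of its underside, 21 mm above the table; z up.
- cake_c: Loose steamed flower-shaped rice cake, about 62 x 67 x 26 mm, standing on the tray near its middle line (the last of the three along the tray's +y). Origin: centre of its underside, 21 mm above the table; z up.
- stamp_1: Wooden stamp, 27 mm thick, 77 mm high, standing loose on the table to the left of the frame; leave alone. Origin: centre of its underside.
- stamp_2: Another such wooden stamp, 27 mm thick, 77 mm high; leave alone. Origin: centre of its underside.
- dye_dish: Small steel dish of dye, 72 mm wide, 25 mm high, loose on the table by the stamps; leave alone. Origin: centre of its underside.
There are look-alikes about, which are no part of the job. Leave any black or purple look-alike of the cake_b alone.

How it is judged:
By the outcome, as a careful person would: the job done as asked, in the order asked, and still so for the second after the job is handed in, with the robot touching nothing.
It also fails if it takes over 72 s, if anything falls off the work surface, if the arm or the gripper's body presses on something with over 40 N, if the wrist force passes 120 N, or if a joint passes its speed limit or range.

### The arm

A 6-joint arm with a two-finger parallel gripper is mounted at the origin on a cart in front of the work surface, level with it; the furniture and walls round the work are solid. World frame = base frame: x ahead of the robot, y to its left, z up, the work surface at z = 0. Lengths are in m, angles in rad, forces in N, time in s.
With the tool pointing down it reaches from about 0.35 to 0.875 m from the base axis. Payload 4.2 kg.
Tool frame: the origin (TCP) lies midway between the tips of the shut fingers; the grasp point (between the pads) lies 19 mm behind it; z points along the fingers, y is the line along which they close (so a half turn about z gives the same grasp; the last joint's range is limited). The gripper opens to 87 mm and grips with 3 to 60 N. Pads are 19 mm wide; open, the fingers measure 117 mm over their backs; the gripper's body (75 mm by 190 mm) begins 51 mm behind the grasp point.
Start: joints at [-0.946, 0.385, 0.008, 0, -1.194, -0.259], TCP at [0.224, -0.584, 0.223] pointing down, gripper open.
Joint ranges: [-3.14, 3.14], [-1.21, 2.06], [-1.07, 1.41], [-3.16, 2.05], [-2.99, -0.16], [-3.1, 3.1]. Speed limits (rad/s): [2.79, 2.79, 3.14, 3.14, 3.14, 3.14].

### API

Orientations are given as a rotation vector (axis times angle).
In Python, from plant import get_obs, camera, job_done gives the robot as it stands.
- The arm moves only by the tool hand_motion, called after "Request:" in YAML: its name, and indented under it one key for each argument. Schema: {"type":"object","properties":{"increments":{"type":"array","items":{"type":"array","items":{"type":"number"},"minItems":6,"maxItems":6},"minItems":1,"maxItems":10},"finger_gap":{"type":"number"},"grip_force":{"type":"number"},"only":{"type":"string"},"quiet":{"type":"boolean"},"lines":{"type":"string"}},"required":["increments"],"additionalProperties":false}. increments is a list of rows, 1 to 10 of them, each of 6 numbers: dx, dy, dz in normalised numbers (1 is 0.75 m), then a rotation vector rx, ry, rz in normalised numbers (1 is pi rad); each row is the pose to reach, as a shift and turn from the pose commanded when the call began, along the tool's axes at that moment; what a row does not reach only later rows make up. A row lasts 1/8 s, in which the tool goes at most 0.0625 m and 0.188 rad, less where a joint would pass 70% of its speed; a pose out of reach is approached as far as the arm can. finger_gap is the finger opening in m, set as the call begins (left out keeps the last). The fingers move at their own pace and stop on an object; grip_force is the grip in N (left out, the last holds). Time passes only in rows, so rows that do not move let the fingers close. The tool returns the time, the measured TCP pose, the force, the opening and the grip force at its end. only (a regular expression) keeps the lines of the reply that match it, lines (a string "A,B") keeps lines A to B, and quiet returns only ok. Shift and turn numbers lie between -1 and 1, and a call with a number outside is refused. Input that does not fit is refused with a message, and nothing moves.
- get_obs(): the state, without advancing time (a new reading comes with each control period).
- camera(name): name is "scene" or "top"; returns a dict with "image" (400x640x3 uint8, red, green, blue), "depth" (400x640 float32, m along the optical axis (not along the pixel's ray), 0 where there is no reading), "mtx" (3x3 intrinsics, pixels), "dist_coeffs" ([k1, k2, p1, p2, k3] as OpenCV has them; the pictures are not rectified), "rvec" (rotation vector, rad) and "tvec" (3), from world to camera coordinates, as OpenCV has them. Camera axes: x right, y down, z forward; pixel columns grow to the right and rows downward; lengths in m; the calibration is good to about 2 mm. A picture is of the moment at which its call begins.
- job_done(): hands the job in; it is judged then, once.
The state is a dict: "time": time; "qpos": joint angles; "joint_vel": joint speeds; "tau": joint torques, N m; "eef_pos": TCP position; "ee_rot": TCP orientation; "contact_force": force on the tool from outside, world axes, zero at the start; "ft_torque": the same for the moment, N m; "finger_gap": finger opening in m; "finger_force": force on a finger pad.
Only numpy, scipy, OpenCV 4.12 (cv2) and the standard library are available. Lean on these libraries where they do the work, as an engineer would, in place of code of your own. Each camera call takes 0.05 s, during which the arm holds its last target. There are 200 camera calls.

## Working session

There is one attempt and no reset: what is moved stays moved. The work goes in short steps, Python scripts to look and compute and a tool call to move; the robot and the scene stay as the last step left them, time stands still between calls to the robot, and variables do not carry over. Pictures are saved under pics/ and viewed, at most 10 in all, crops included, and the job is handed in when it is done.

```bash
ls; mkdir -p pics
```

Run:
```python
from plant import *
import cv2,numpy as np
o=get_obs();print(o)
for n in("scene","top"):
    c=camera(n);np.savez(f"{n}0.npz",**c);cv2.imwrite(f"pics/{n}0.png",c["image"][...,::-1]);print(n,c["mtx"],c["dist_coeffs"],c["rvec"],c["tvec"])
```

```text
pics
{'time': 0.0, 'qpos': array([-9.46411433e-01,  3.85518177e-01,  6.61183243e-03, -5.11666163e-04,
       -1.19400653e+00, -2.58587162e-01]), 'joint_vel': array([-0.0009915 , -0.00064635, -0.00107626, -0.00102289, -0.00023546,
       -0.00160515]), 'tau': array([ 1.76460399e-03, -3.90666139e+01,  1.87415707e+01,  4.21989977e+00,
        1.11499254e-02, -2.04937055e-04]), 'eef_pos': array([ 0.22334847, -0.58307024,  0.22147542]), 'ee_rot': array([ 0.57101741, -3.0887784 , -0.00332457]), 'contact_force': array([-0.73166391, -0.54702189,  0.37667207]), 'ft_torque': array([-0.00772354,  0.00033899,  0.03746763]), 'finger_force': 0.0, 'finger_gap': 0.0868624917135267}
scene [[513.62208331   0.         316.59313539]
 [  0.         513.62208331 204.50850613]
 [  0.           0.           1.        ]] [-0.05002829  0.          0.          0.          0.        ] [ 0.95633956 -2.36806801  1.18766269] [0.40980298 0.28379129 1.20867828]
top [[404.31602087   0.         316.31652608]
 [  0.         404.31602087 198.02096513]
 [  0.           0.           1.        ]] [-0.05910923  0.          0.          0.          0.        ] [ 2.13505453 -2.17015046  0.14320802] [0.02356646 0.55223879 1.30523448]
```

View pics/top0.png

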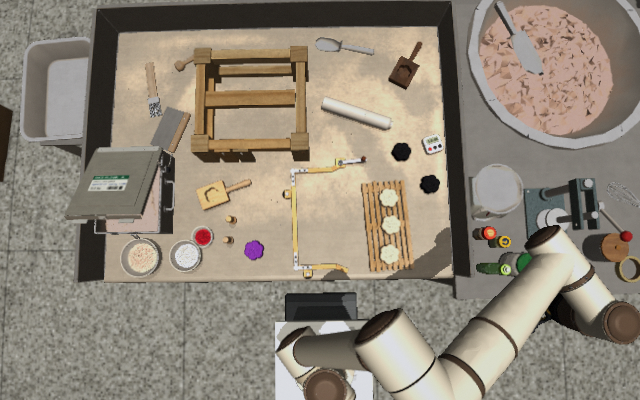

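View pics/scene0.png

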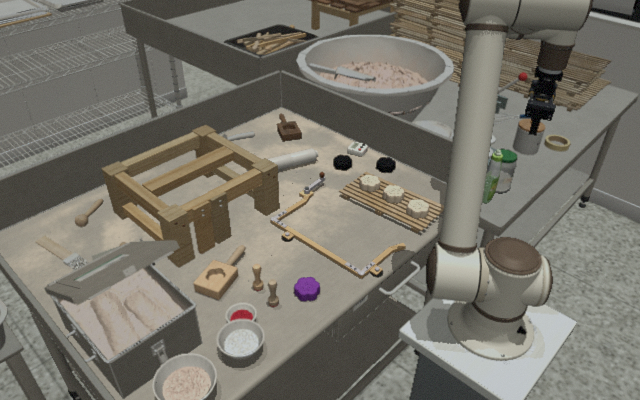

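Create h.py:
```python
import cv2,numpy as np
def load(n): return dict(np.load(n+".npz"))
def ortho(c,z,x0,x1,y0,y1,res):
    # rows: x decreasing downwards, cols: y decreasing rightwards
    xs=np.arange(x1,x0,-res);ys=np.arange(y1,y0,-res)
    X,Y=np.meshgrid(xs,ys,indexing="ij")
    P=np.stack([X,Y,np.full_like(X,z)],-1).reshape(-1,3)
    p,_=cv2.projectPoints(P,c["rvec"],c["tvec"],c["mtx"],c["dist_coeffs"])
    m=p.reshape(X.shape+(2,)).astype(np.float32)
    return cv2.remap(c["image"],m[...,0],m[...,1],cv2.INTER_LINEAR)
def cloud(c):
    h,w=c["depth"].shape
    u,v=np.meshgrid(np.arange(w),np.arange(h))
    n=cv2.undistortPoints(np.stack([u,v],-1).reshape(-1,1,2).astype(float),c["mtx"],c["dist_coeffs"]).reshape(h,w,2)
    d=c["depth"];P=np.dstack([n*d[...,None],d])
    R=cv2.Rodrigues(c["rvec"])[0]
    return (P-c["tvec"].ravel())@R
```

Run:
```python
from h import *
for n in("top","scene"):
    c=load(n+"0");im=ortho(c,.013,.22,.72,-.4,.2,.00075)
    for i in range(0,int(.5/.00075),67): cv2.line(im,(0,i),(8,i),(255,0,0),1)
    for i in range(0,800,67): cv2.line(im,(i,0),(i,8),(255,0,0),1)
    cv2.imwrite(f"pics/o_{n}.png",im[:600,:,::-1]);print(im.shape)
    P=cloud(c)
    for nm,uv in dict(top=[(388,198),(391,226),(389,254),(350,160),(375,225),(360,230)],scene=[]).items():
        if nm==n:
            for u,v in uv: print(u,v,P[v,u])
```

```text
(667, 801, 3)
388 198 [ 0.54731412 -0.22180213  0.04747885]
391 226 [ 0.4548151  -0.22792527  0.04809796]
389 254 [ 0.36423197 -0.2173907   0.05114535]
350 160 [ 0.68138379 -0.10147445  0.02951325]
375 225 [ 0.46079543 -0.17969897  0.02006929]
360 230 [ 0.44596524 -0.13106815  0.00185483]
(667, 801, 3)
```

View pics/o_top.png

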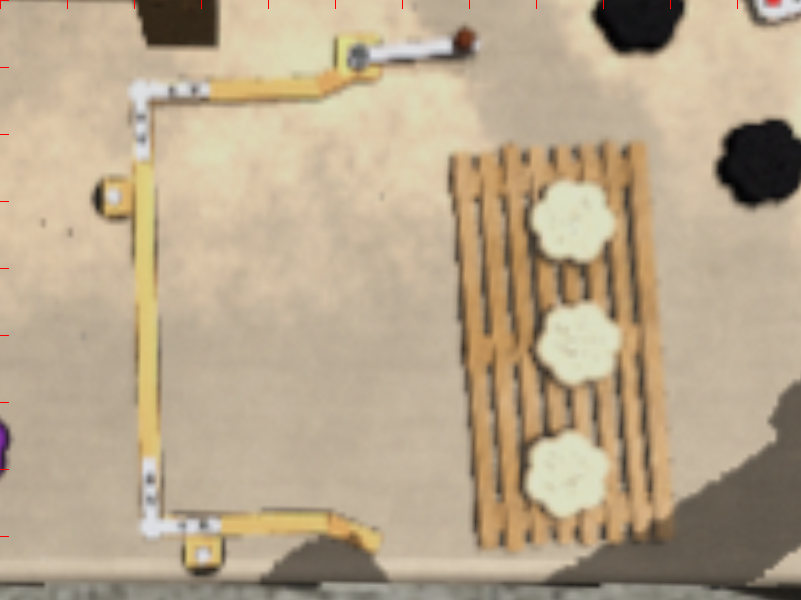

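View pics/o_scene.png

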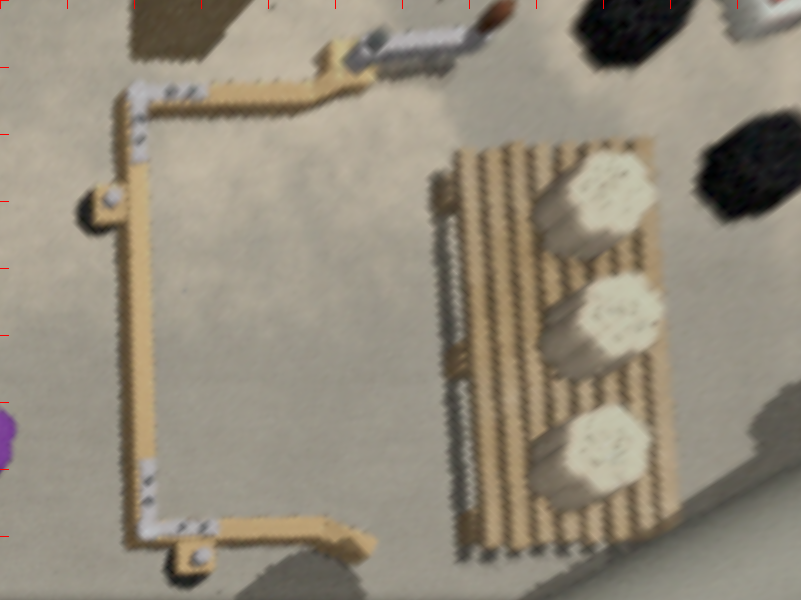

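The orthographic views (0.75 mm/px, z=13 mm) show the frame with its far rail along u≈145 and its mouth opening to the right. The keeper pin is at (358,57) and the knob at (465,40). The tray runs from u 450 to 670 and v 142 to 548, carrying three white cakes at (573,221), (578,343) and (567,473).

Look-alikes for cake_b are the black ones at (640,15) and (760,160) and the purple one at (0,450). All three are off the tray, so I'll leave them alone. Next I'll fit precise poses.

Create fit.py:
```python
from h import *
from scipy.optimize import least_squares,minimize
def lab(c,P): 
    p,_=cv2.projectPoints(P.reshape(-1,3),c["rvec"],c["tvec"],c["mtx"],c["dist_coeffs"])
    m=p.reshape(1,-1,2).astype(np.float32)
    return cv2.remap(c["L"],m[...,0],m[...,1],cv2.INTER_LINEAR)[0]
def fit(c,segs,p0,z,w=.004):
    # segs: (a,b,outward normal) edges in body frame; maximise colour step inside->outside
    c["L"]=cv2.GaussianBlur(cv2.cvtColor(c["image"],cv2.COLOR_RGB2LAB).astype(np.float32),(0,0),.7)
    def cost(p):
        ct,st=np.cos(p[2]),np.sin(p[2]);s=0
        for a,b,n in segs:
            t=np.linspace(0,1,80)[:,None];q=np.array(a)*(1-t)+np.array(b)*t
            v=[]
            for d in(-w,w):
                e=q+np.array(n)*d
                v.append(lab(c,np.stack([p[0]+ct*e[:,0]-st*e[:,1],p[1]+st*e[:,0]+ct*e[:,1],np.full(len(e),z)],-1))[:,2])
            s+=np.mean(v[0]-v[1])
        return -s
    sim=np.array([p0,np.add(p0,[.006,0,0]),np.add(p0,[0,.006,0]),np.add(p0,[0,0,.03])])
    r=minimize(cost,p0,method="Nelder-Mead",options=dict(initial_simplex=sim,xatol=1e-5,fatol=1e-3))
    return r.x,-r.fun
FR=[((.0755,-.10),(.0755,.10),(-1,0)),((.0915,-.05),(.0915,.1),(1,0)),((0.02,-.1555),(-.05,-.1555),(0,1)),((0.02,-.1715),(-.05,-.1715),(0,-1)),((0.02,.1555),(-.05,.1555),(0,-1)),((0.02,.1715),(-.05,.1715),(0,1))]
TR=[((.073,-.14),(.073,.14),(1,0)),((-.073,-.14),(-.073,.14),(-1,0)),((-.06,-.1515),(.06,-.1515),(0,-1)),((-.06,.1515),(.06,.1515),(0,1))]
def rel(f,t):
    d=t[:2]-f[:2];c,s=np.cos(f[2]),np.sin(f[2]);return np.array([c*d[0]+s*d[1],-s*d[0]+c*d[1],t[2]-f[2]])
```

Run:
```python
from fit import *
for n in("top","scene"):
    c=load(n+"0")
    f=fit(c,FR,[.49,.03,1.593],.013);t=fit(c,TR,[.461,-.22,1.64],.021)
    print(n,f,t,rel(f[0],t[0]))
P=cloud(load("top0"));m=(P[...,0]>.3)&(P[...,0]<.7)
for y in np.arange(-.36,-.52,-.02):
    k=m&(abs(P[...,1]-y)<.01);print(round(y,2),np.percentile(P[k][:,2],[50,95,99.8]).round(3))
```

```text
top (array([0.48986471, 0.02892482, 1.59534761]), np.float64(53.83164596557617)) (array([ 0.46146599, -0.22162385,  1.6432747 ]), np.float64(42.73637008666992)) [-0.249776    0.03454083  0.04792709]
scene (array([0.48661519, 0.01152997, 1.59062053]), np.float64(69.43816375732422)) (array([ 0.4580336 , -0.21741867,  1.63651816]), np.float64(25.52558135986328)) [-0.22833708  0.0331144   0.04589763]
-0.36 [0.001 0.598 0.61 ]
-0.38 [0.002 0.606 0.614]
-0.4 [0.002 0.605 0.612]
-0.42 [0.002 0.6   0.607]
-0.44 [0.111 0.582 0.599]
-0.46 [0.569 0.587 0.59 ]
-0.48 [0.57  0.578 0.582]
-0.5 [0.567 0.571 0.573]
-0.52 [0.066 0.572 0.576]
```

Run:
```python
from fit import *
from plant import get_obs
from scipy.spatial.transform import Rotation as R
for n in("top","scene"):
    c=load(n+"0")
    f=fit(c,FR,[.487,.010,1.592],.013);t=fit(c,TR,[.461,-.22,1.64],.021)
    print(n,f,t,rel(f[0],t[0]))
P=cloud(load("top0"));m=(P[...,1]>-.30)&(P[...,1]<-.13)
for x in np.arange(.32,.20,-.01):
    k=m&(abs(P[...,0]-x)<.005);print(round(x,2),np.percentile(P[k][:,2],[5,50,95]).round(3))
o=get_obs();print(R.from_rotvec(o["ee_rot"]).as_matrix().round(4))
```

Create st.py:
```python
import sys,numpy as np
from plant import get_obs
from scipy.spatial.transform import Rotation as R
# usage: st.py x y z ang : shift in tool axes to world target, ang = angle of tool y from world x (deg), mod 180
o=get_obs();Q=R.from_rotvec(o["ee_rot"]);M=Q.as_matrix()
print("t",round(o["time"],2),"tcp",o["eef_pos"].round(4),"yang",round(np.degrees(np.arctan2(M[1,1],M[0,1])),2),"F",o["contact_force"].round(1),"q",o["qpos"].round(2))
if len(sys.argv)>4:
    x,y,z,a=map(float,sys.argv[1:])
    for aa in(a,a-180,a+180):
        t=np.radians(aa);T=R.from_matrix(np.array([[ -np.sin(t)*-1*-1,np.cos(t),0],[np.cos(t),np.sin(t),0],[0,0,-1]]).astype(float))
        T=R.from_matrix(np.column_stack([np.cross([np.cos(t),np.sin(t),0],[0,0,-1]),[np.cos(t),np.sin(t),0],[0,0,-1]]))
        print(aa,"d",(M.T@(np.array([x,y,z])-o["eef_pos"])).round(4),"rv",(Q.inv()*T).as_rotvec().round(4))
```

```bash
python3 st.py .290 -.213 .06 94
```

```text
top (array([0.49028292, 0.00751607, 1.59741216]), np.float64(125.95321655273438)) (array([ 0.46146599, -0.22162385,  1.6432747 ]), np.float64(42.73637008666992)) [-0.22829186  0.03490475  0.04586255]
scene (array([0.48657126, 0.01146821, 1.59072537]), np.float64(69.44174194335938)) (array([ 0.4580336 , -0.21741867,  1.63651816]), np.float64(25.52558135986328)) [-0.22827273  0.03309319  0.04579278]
0.32 [-0.003  0.016  0.024]
0.31 [-0.005  0.001  0.022]
0.3 [-0.005  0.     0.004]
0.29 [-0.005  0.     0.004]
0.28 [-0.011 -0.006  0.   ]
0.27 [0.602 0.618 0.694]
0.26 [0.612 0.634 0.706]
0.25 [0.621 0.649 0.714]
0.24 [0.627 0.659 0.72 ]
0.23 [0.636 0.667 0.725]
0.22 [-0.791  0.673  0.728]
0.21 [-0.794  0.679  0.731]
[[-9.339e-01 -3.576e-01 -8.000e-04]
 [-3.576e-01  9.339e-01  1.800e-03]
 [ 1.000e-04  2.000e-03 -1.000e+00]]
t 0.1 tcp [ 0.2234 -0.5831  0.2216] yang 110.95 F [ 0.3 -0.3  0.6] q [-0.95  0.39  0.01 -0.   -1.19 -0.26]
94.0 d [-0.1945  0.3215  0.1622] rv [ 0.002  -0.0004  0.2958]
-86.0 d [-0.1945  0.3215  0.1622] rv [ 5.0000e-04  2.8000e-03 -2.8457e+00]
274.0 d [-0.1945  0.3215  0.1622] rv [ 5.0000e-04  2.8000e-03 -2.8457e+00]
```

```bash
python3 st.py .293 -.231 .16 94
```

```text
t 0.1 tcp [ 0.2234 -0.5831  0.2216] yang 110.95 F [ 0.3 -0.3  0.6] q [-0.95  0.39  0.01 -0.   -1.19 -0.26]
94.0 d [-0.1909  0.3038  0.0622] rv [ 0.002  -0.0004  0.2958]
-86.0 d [-0.1909  0.3038  0.0622] rv [ 5.0000e-04  2.8000e-03 -2.8457e+00]
274.0 d [-0.1909  0.3038  0.0622] rv [ 5.0000e-04  2.8000e-03 -2.8457e+00]
```

The rows are not in the units I measure in: shifts go in shares of 0.75 m and turns go in shares of pi rad. I convert before sending: 0.304 m / 0.75 = 0.4053, 0.26 m / 0.75 = 0.3467, 0.296 rad / 3.1416 = 0.0942.

Request:
hand_motion:
  increments:
    - [-0.036, 0.0573, 0, 0, 0, 0.0127]
    - [-0.072, 0.116, 0, 0, 0, 0.0255]
    - [-0.108, 0.1733, 0, 0, 0, 0.0414]
    - [-0.144, 0.232, 0.0133, 0, 0, 0.0541]
    - [-0.18, 0.2893, 0.0333, 0, 0, 0.0668]
    - [-0.2173, 0.3467, 0.0533, 0, 0, 0.0796]
    - [-0.2547, 0.4053, 0.0827, 0.0006, 0, 0.0942]
    - [-0.2547, 0.4053, 0.0827, 0.0006, 0, 0.0942]
  finger_gap: 0.087

```text
time: 1.1
eef_pos: [0.2921, -0.2285, 0.1592]
ee_rot: [0.119, -3.137, 0.001]
contact_force: [-0.4, -0.8, 0.8]
finger_gap: 0.0873
finger_force: 0.0
```

```bash
python3 st.py .293 -.231 .010 94
```

```text
t 1.1 tcp [ 0.2921 -0.2285  0.1592] yang 94.35 F [-0.4 -0.8  0.8] q [-0.22  0.01 -0.66  0.   -0.91 -1.28]
94.0 d [-0.0011 -0.0026  0.1492] rv [-0.0002 -0.0028  0.0061]
-86.0 d [-0.0011 -0.0026  0.1492] rv [ 4.4000e-03 -4.0000e-04 -3.1355e+00]
274.0 d [-0.0011 -0.0026  0.1492] rv [ 4.4000e-03 -4.0000e-04 -3.1355e+00]
```

In the tool's units: 0.149 m / 0.75 = 0.1987, 0.13 m / 0.75 = 0.1733.

Request:
hand_motion:
  increments:
    - [0, -0.0035, 0.06, 0, 0, 0]
    - [0, -0.0035, 0.12, 0, 0, 0]
    - [0, -0.0035, 0.1733, 0, 0, 0]
    - [0, -0.0035, 0.1987, 0, 0, 0]
    - [0, -0.0035, 0.1987, 0, 0, 0]

```text
time: 1.72
eef_pos: [0.2926, -0.2349, 0.0105]
ee_rot: [0.108, -3.137, 0.002]
contact_force: [0.0, -0.2, 0.1]
finger_gap: 0.0869
finger_force: 0.0
```

```bash
python3 st.py .329 -.231 .010 91.3
```

Run:
```python
from plant import *
import cv2,numpy as np
from fit import *
c=camera("scene");cv2.imwrite("pics/s1.png",cv2.resize(c["image"][150:270,300:460,::-1],None,fx=4,fy=4))
```

```text
t 1.73 tcp [ 0.2926 -0.2349  0.0105] yang 93.94 F [ 0.  -0.2  0.1] q [-0.23  0.3  -0.85  0.   -0.43 -1.27]
91.3 d [-0.0365  0.0014  0.0004] rv [-0.0011 -0.0032  0.0461]
-88.7 d [-0.0365  0.0014  0.0004] rv [ 5.0000e-03 -1.7000e-03 -3.0955e+00]
271.3 d [-0.0365  0.0014  0.0004] rv [ 5.0000e-03 -1.7000e-03 -3.0955e+00]
```

View pics/s1.png

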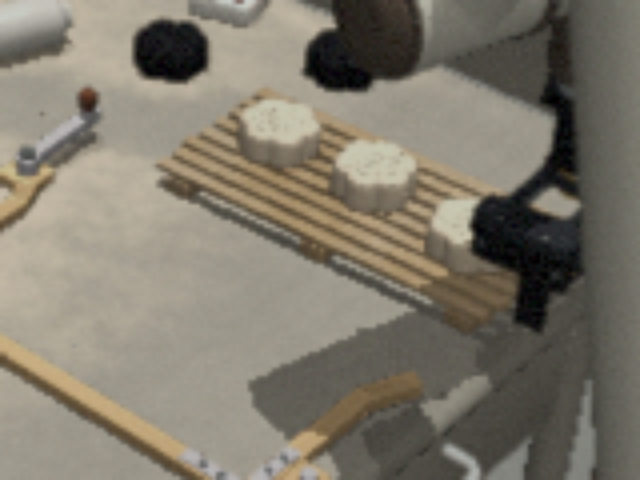

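In the tool's units: -0.0385 m / 0.75 = -0.0513, -0.012 m / 0.75 = -0.016, 0.046 rad / 3.1416 = 0.0146.

Request:
hand_motion:
  increments:
    - [-0.008, 0.004, 0, 0, 0, 0]
    - [-0.016, 0.0067, 0, 0, 0, 0.0032]
    - [-0.024, 0.0093, 0, 0, 0, 0.0064]
    - [-0.032, 0.012, 0, 0, 0, 0.0095]
    - [-0.04, 0.0147, 0, 0, 0, 0.0127]
    - [-0.0467, 0.016, 0, 0, 0, 0.0146]
    - [-0.0513, 0.016, 0, 0, 0, 0.0146]
    - [-0.0513, 0.016, 0, 0, 0, 0.0146]

```text
time: 2.78
eef_pos: [0.3279, -0.2189, 0.0117]
ee_rot: [0.035, -3.136, 0.001]
contact_force: [-4.5, 0.1, 1.9]
finger_gap: 0.0865
finger_force: 2.2
```

Create tr.py:
```python
from fit import *
from plant import camera
import sys
p=[float(v) for v in sys.argv[1:4]] or None
for n in ("top","scene"):
    c=camera(n);np.savez(n+"1.npz",**c)
    f=np.array(dict(top=[.49028,.00752,1.59741],scene=[.48657,.01147,1.59073])[n])
    g=np.array(p);co,s=np.cos(f[2]),np.sin(f[2]);g=[f[0]+co*p[0]-s*p[1],f[1]+s*p[0]+co*p[1],f[2]+p[2]]
    t,q=fit(c,TR,g,.021);print(n,q.round(1),"tray in frame",rel(f,t).round(4))
```

```bash
python3 tr.py -.228 0 0; python3 st.py
```

```text
top 33.7 tray in frame [-0.2252  0.009  -0.0117]
scene 16.6 tray in frame [-0.225   0.0058 -0.0053]
t 2.88 tcp [ 0.3294 -0.2192  0.0117] yang 91.32 F [-2.6 -0.1 -1.4] q [-0.17  0.32 -0.8   0.   -0.46 -1.38]
```

In the tool's units: -0.11 m / 0.75 = -0.1467, -0.07 m / 0.75 = -0.0933, -0.006 rad / 3.1416 = -0.0019.

Request:
hand_motion:
  increments:
    - [-0.004, 0, 0, 0, 0, -0.0013]
    - [-0.0067, 0, 0, 0, 0, -0.0019]
    - [-0.0067, 0, 0, 0, 0, -0.0019]
    - [0.0133, 0, 0, 0, 0, -0.0019]
    - [0.0133, 0, -0.04, 0, 0, -0.0019]
    - [0.0133, 0, -0.0933, 0, 0, -0.0019]
    - [0.0133, 0, -0.1467, 0, 0, -0.0019]
    - [0.0133, 0, -0.1467, 0, 0, -0.0019]

```text
time: 3.88
eef_pos: [0.3236, -0.2204, 0.1247]
ee_rot: [-0.048, 3.13, -0.007]
contact_force: [-0.2, -0.4, -0.3]
finger_gap: 0.0871
finger_force: 0.0
```

```bash
python3 tr.py -.225 .003 0; python3 st.py .494 -.35 .12 1.5
```

```text
top 32.7 tray in frame [-0.2249  0.0014 -0.0019]
scene 23.1 tray in frame [-0.2246 -0.0036  0.0047]
t 3.98 tcp [ 0.321  -0.2196  0.1218] yang 91.69 F [-0.3  1.1 -0.3] q [-0.18  0.09 -0.68  0.   -0.79 -1.37]
1.5 d [-0.1691 -0.1354  0.0025] rv [6.0000e-04 3.9000e-03 1.5741e+00]
-178.5 d [-0.1691 -0.1354  0.0025] rv [-3.9000e-03  6.0000e-04 -1.5675e+00]
181.5 d [-0.1691 -0.1354  0.0025] rv [-3.9000e-03  6.0000e-04 -1.5675e+00]
```

In the tool's units: -0.17 m / 0.75 = -0.2267, -0.12 m / 0.75 = -0.16, -1.5675 rad / 3.1416 = -0.499.

Request:
hand_motion:
  increments:
    - [-0.0267, -0.0147, 0, 0, 0, -0.0554]
    - [-0.0533, -0.0293, 0, 0, 0, -0.1108]
    - [-0.08, -0.044, 0, 0, 0, -0.1662]
    - [-0.1067, -0.0587, 0, 0, 0, -0.2219]
    - [-0.1333, -0.0733, 0, 0, 0, -0.2772]
    - [-0.16, -0.088, 0, 0, 0, -0.3326]
    - [-0.1867, -0.1027, 0, 0, 0, -0.3883]
    - [-0.2133, -0.1173, 0, 0, 0, -0.4437]
    - [-0.2267, -0.1293, 0, -0.0013, 0, -0.499]
    - [-0.2267, -0.1293, 0, -0.0013, 0, -0.499]

```text
time: 5.22
eef_pos: [0.4935, -0.3117, 0.1196]
ee_rot: [2.246, -2.193, -0.007]
contact_force: [-0.8, 0.4, -0.9]
finger_gap: 0.0869
finger_force: 0.0
```

```bash
python3 st.py .495 -.312 .010 181.3
```

```text
t 5.22 tcp [ 0.4935 -0.3117  0.1196] yang -178.64 F [-0.8  0.4 -0.9] q [-0.29  0.41 -0.23 -0.   -0.93  0.31]
181.3 d [ 0.0006 -0.002   0.1096] rv [0.0049 0.0017 0.0011]
1.3000000000000114 d [ 0.0006 -0.002   0.1096] rv [-2.6000e-03  7.6000e-03 -3.1405e+00]
361.3 d [ 0.0006 -0.002   0.1096] rv [-2.6000e-03  7.6000e-03 -3.1405e+00]
```

In the tool's units: 0.109 m / 0.75 = 0.1453, -0.057 m / 0.75 = -0.076, 0.004 rad / 3.1416 = 0.0013.

Request:
hand_motion:
  increments:
    - [0, -0.0027, 0.0533, 0.0013, 0, 0]
    - [0, -0.0027, 0.1067, 0.0013, 0, 0]
    - [0, -0.0027, 0.1453, 0.0013, 0, 0]
    - [-0.0133, -0.0027, 0.1453, 0.0013, 0, 0]
    - [-0.024, -0.0027, 0.1453, 0.0013, 0, 0]
    - [-0.036, -0.0027, 0.1453, 0.0013, 0, 0]
    - [-0.0493, -0.0027, 0.1453, 0.0013, 0, 0]
    - [-0.0627, -0.0027, 0.1453, 0.0013, 0, 0]
    - [-0.076, -0.0027, 0.1453, 0.0013, 0, 0]
    - [-0.0893, -0.0027, 0.1453, 0.0013, 0, 0]

```text
time: 6.48
eef_pos: [0.4951, -0.2446, 0.0141]
ee_rot: [-2.249, 2.189, -0.006]
contact_force: [0.1, -5.9, 3.8]
finger_gap: 0.0867
finger_force: 2.8
```

```bash
python3 tr.py -.17 0 0; python3 st.py
```

```text
top 14.1 tray in frame [-0.1662 -0.0049 -0.009 ]
scene 23.9 tray in frame [-0.1669 -0.0083 -0.0016]
t 6.58 tcp [ 0.4944 -0.2435  0.0135] yang -178.44 F [-0.1  0.8 -0.1] q [-0.16  0.5  -0.42 -0.   -0.65  0.19]
```

In the tool's units: -0.058 m / 0.75 = -0.0773, 0.005 m / 0.75 = 0.0067.

Request:
hand_motion:
  increments:
    - [-0.0107, 0.0013, 0.0027, 0, 0, 0]
    - [-0.024, 0.0027, 0.0053, 0, 0, 0]
    - [-0.0373, 0.004, 0.0053, 0, 0, 0]
    - [-0.0507, 0.0053, 0.0053, 0, 0, 0]
    - [-0.064, 0.0067, 0.0053, 0, 0, 0]
    - [-0.0773, 0.008, 0.0053, 0, 0, 0]

```text
time: 7.32
eef_pos: [0.4884, -0.1874, 0.0103]
ee_rot: [-2.248, 2.189, -0.009]
contact_force: [0.7, -6.6, 5.0]
finger_gap: 0.0868
finger_force: 3.6
```

```bash
python3 tr.py -.11 -.003 0; python3 st.py;python3 - <<'E'
from fit import *
a=load("top1");cv2.imwrite("pics/t2.png",ortho(a,.017,.28,.72,-.35,.15,.0008)[...,::-1])
E
```

```text
top 12.7 tray in frame [-0.1121  0.0004 -0.0065]
scene 21.5 tray in frame [-0.11   -0.003  -0.0057]
t 7.42 tcp [ 0.4872 -0.1862  0.0095] yang -178.47 F [ 0.6 -1.4  1. ] q [-0.05  0.47 -0.5  -0.   -0.6   0.08]
```

View pics/t2.png

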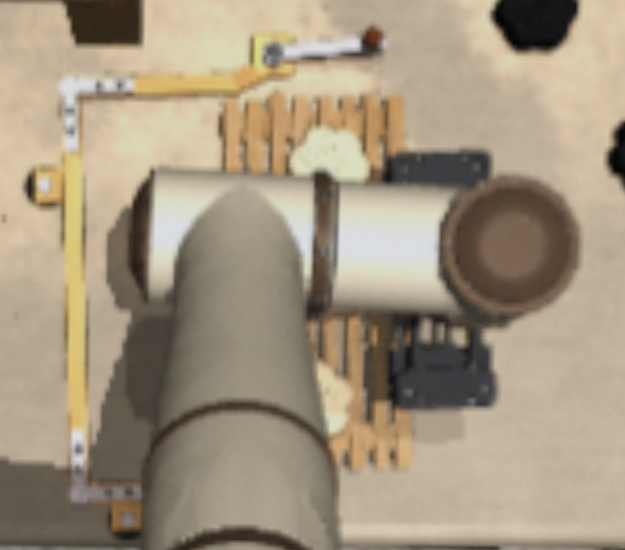

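In the tool's units: -0.068 m / 0.75 = -0.0907, -0.058 m / 0.75 = -0.0773.

Request:
hand_motion:
  increments:
    - [-0.0107, 0, 0, 0, 0, 0]
    - [-0.024, 0, 0, 0, 0, 0]
    - [-0.0373, 0, 0, 0, 0, 0]
    - [-0.0507, 0, 0, 0, 0, 0]
    - [-0.064, 0, 0, 0, 0, 0]
    - [-0.0773, 0, 0, 0, 0, 0]
    - [-0.0907, 0, 0, 0, 0, 0]

```text
time: 8.3
eef_pos: [0.4845, -0.1192, 0.0093]
ee_rot: [-2.249, 2.191, -0.002]
contact_force: [-0.2, -7.0, 5.3]
finger_gap: 0.0868
finger_force: 3.4
```

```bash
python3 tr.py -.043 0 0; python3 st.py
```

```text
top 4.2 tray in frame [-0.0428  0.004  -0.004 ]
scene 17.6 tray in frame [-0.0415 -0.0046 -0.0174]
t 8.4 tcp [ 0.4839 -0.1182  0.0087] yang -178.47 F [ 0.8 -0.1 -1.3] q [ 0.09  0.45 -0.55 -0.   -0.57 -0.06]
```

In the tool's units: -0.041 m / 0.75 = -0.0547, -0.036 m / 0.75 = -0.048.

Request:
hand_motion:
  increments:
    - [-0.0107, 0, 0, 0, 0, 0]
    - [-0.024, 0, 0, 0, 0, 0]
    - [-0.0373, 0, 0, 0, 0, 0]
    - [-0.048, 0, 0, 0, 0, 0]
    - [-0.0547, 0, 0, 0, 0, 0]

```text
time: 9.02
eef_pos: [0.4828, -0.0777, 0.0087]
ee_rot: [-2.25, 2.192, -0.0]
contact_force: [0.5, -4.5, 1.2]
finger_gap: 0.0871
finger_force: 2.3
```

```bash
python3 st.py
```

```text
t 9.03 tcp [ 0.4828 -0.0777  0.0087] yang -178.49 F [ 0.5 -4.5  1.2] q [ 0.17  0.44 -0.58 -0.   -0.56 -0.15]
```

Request:
hand_motion:
  increments:
    - [-0.0027, 0, 0, 0, 0, 0]
    - [-0.0053, 0, 0, 0, 0, 0]

```text
time: 9.28
eef_pos: [0.4827, -0.074, 0.0087]
ee_rot: [-2.25, 2.192, -0.0]
contact_force: [1.8, -14.6, 0.5]
finger_gap: 0.0874
finger_force: 6.9
```

```bash
python3 st.py
```

```text
t 9.28 tcp [ 0.4827 -0.074   0.0087] yang -178.5 F [  1.8 -14.6   0.5] q [ 0.18  0.43 -0.58 -0.   -0.56 -0.15]
```

In the tool's units: -0.003 m / 0.75 = -0.004, -0.0015 m / 0.75 = -0.002.

Request:
hand_motion:
  increments:
    - [-0.002, 0, 0, 0, 0, 0]
    - [-0.004, 0, 0, 0, 0, 0]
    - [-0.004, 0, 0, 0, 0, 0]

```text
time: 9.65
eef_pos: [0.4826, -0.0738, 0.0088]
ee_rot: [2.249, -2.191, 0.003]
contact_force: [3.2, -22.7, -1.6]
finger_gap: 0.0872
finger_force: 11.2
```

Request:
hand_motion:
  increments:
    - [0.016, 0, 0, 0, 0, 0]
    - [0.04, 0, 0, 0, 0, 0]
    - [0.0533, 0, -0.04, 0, 0, 0]
    - [0.0533, 0, -0.1067, 0, 0, 0]
    - [0.08, 0, -0.1467, 0, 0, 0]
    - [0.1067, 0, -0.1467, 0, 0, 0]
    - [0.1067, 0, -0.1467, 0, 0, 0]
  finger_gap: 0

```text
time: 10.52
eef_pos: [0.4851, -0.1509, 0.1189]
ee_rot: [-2.247, 2.192, -0.001]
contact_force: [-0.2, 1.0, -0.2]
finger_gap: 0.0248
finger_force: 0.0
```

```bash
python3 tr.py .0 0 0; python3 st.py
```

```text
top 4.6 tray in frame [-0.0006  0.0135  0.0145]
scene 18.3 tray in frame [ 0.0012 -0.0041  0.0115]
t 10.62 tcp [ 0.4847 -0.1502  0.1183] yang -178.5 F [-0.5  0.  -0.4] q [ 0.02  0.29 -0.42 -0.   -0.86  0.01]
```

Create kp.py:
```python
import numpy as np,sys
from plant import get_obs
from scipy.spatial.transform import Rotation as R
o=get_obs();M=R.from_rotvec(o["ee_rot"]).as_matrix();e=o["eef_pos"]
a=1.594;F=np.array([[np.cos(a),-np.sin(a)],[np.sin(a),np.cos(a)]]);P0=np.array([.4884,.0095])
r=.072;x=M[:2,0]
for phi,dl in [(3.316,.012),(3.316,0),(3.14,0),(2.96,0),(2.79,0),(2.61,0),(2.44,0),(2.26,0),(2.09,0),(1.92,0),(1.75,0),(1.62,0),(1.571,0)]:
    u=np.array([np.cos(phi),np.sin(phi)]);t=np.array([np.sin(phi),-np.cos(phi)])
    tw=F@t;c=abs(tw@x);h=.0095*c+.015*np.sqrt(max(0,1-c*c))
    C=P0+F@(np.array([-.0805,-.184])+r*u-t*(.006+h+dl))
    print(phi,C.round(4),"d",(M.T@np.r_[C-e[:2],.012-e[2]]).round(4))
print(e.round(4))
```

```bash
python3 kp.py
```

```text
3.316 [ 0.7221 -0.1306] d [-0.0133 -0.2377  0.1066]
3.316 [ 0.7103 -0.1329] d [-0.0113 -0.2259  0.1066]
3.14 [ 0.6968 -0.1382] d [-0.0063 -0.2122  0.1066]
2.96 [ 0.6851 -0.1414] d [-0.0035 -0.2004  0.1065]
2.79 [ 0.6731 -0.1424] d [-0.0028 -0.1884  0.1065]
2.61 [ 0.6599 -0.1412] d [-0.0043 -0.1753  0.1065]
2.44 [ 0.6474 -0.1376] d [-0.0083 -0.1628  0.1065]
2.26 [ 0.6347 -0.1311] d [-0.0151 -0.1503  0.1065]
2.09 [ 0.6237 -0.1224] d [-0.024  -0.1396  0.1065]
1.92 [ 0.6144 -0.1116] d [-0.0351 -0.1306  0.1065]
1.75 [ 0.6073 -0.0988] d [-0.0481 -0.1238  0.1065]
1.62 [ 0.6036 -0.0881] d [-0.0589 -0.1203  0.1065]
1.571 [ 0.6026 -0.0839] d [-0.063  -0.1195  0.1065]
[ 0.4847 -0.1502  0.1183]
```

In the tool's units: -0.238 m / 0.75 = -0.3173, -0.2 m / 0.75 = -0.2667.

Request:
hand_motion:
  increments:
    - [-0.0027, -0.0667, 0, 0, 0, 0]
    - [-0.0067, -0.1333, 0, 0, 0, 0]
    - [-0.0107, -0.2, 0, 0, 0, 0]
    - [-0.0147, -0.2667, 0, 0, 0, 0]
    - [-0.0173, -0.3173, 0, 0, 0, 0]
    - [-0.0173, -0.3173, 0.0533, 0, 0, 0]
    - [-0.0173, -0.3173, 0.1, 0, 0, 0]
    - [-0.0173, -0.3173, 0.1413, 0, 0, 0]
    - [-0.0173, -0.3173, 0.1413, 0, 0, 0]
  finger_gap: 0

```text
time: 11.75
eef_pos: [0.7201, -0.1301, 0.0089]
ee_rot: [2.248, -2.189, -0.009]
contact_force: [0.3, 0.2, -1.0]
finger_gap: 0.0002
finger_force: 0.0
```

```bash
python3 kp.py
```

Run:
```python
from fit import *
from plant import camera
c=camera("scene");cv2.imwrite("pics/s3.png",cv2.resize(c["image"][140:280,240:440,::-1],None,fx=4,fy=4))
```

```text
3.316 [ 0.7221 -0.1306] d [ 0.0005 -0.002  -0.0031]
3.316 [ 0.7103 -0.1329] d [ 0.0025  0.0099 -0.0031]
3.14 [ 0.6968 -0.1382] d [ 0.0075  0.0235 -0.003 ]
2.96 [ 0.6851 -0.1414] d [ 0.0103  0.0353 -0.0029]
2.79 [ 0.6731 -0.1424] d [ 0.011   0.0473 -0.0028]
2.61 [ 0.6599 -0.1412] d [ 0.0094  0.0605 -0.0027]
2.44 [ 0.6474 -0.1376] d [ 0.0055  0.0729 -0.0026]
2.26 [ 0.6347 -0.1311] d [-0.0014  0.0854 -0.0025]
2.09 [ 0.6237 -0.1224] d [-0.0103  0.0961 -0.0025]
1.92 [ 0.6144 -0.1116] d [-0.0214  0.1051 -0.0024]
1.75 [ 0.6073 -0.0988] d [-0.0344  0.1119 -0.0023]
1.62 [ 0.6036 -0.088 ] d [-0.0452  0.1154 -0.0023]
1.571 [ 0.6026 -0.0839] d [-0.0494  0.1162 -0.0023]
[ 0.7201 -0.1301  0.0089]
```

View pics/s3.png

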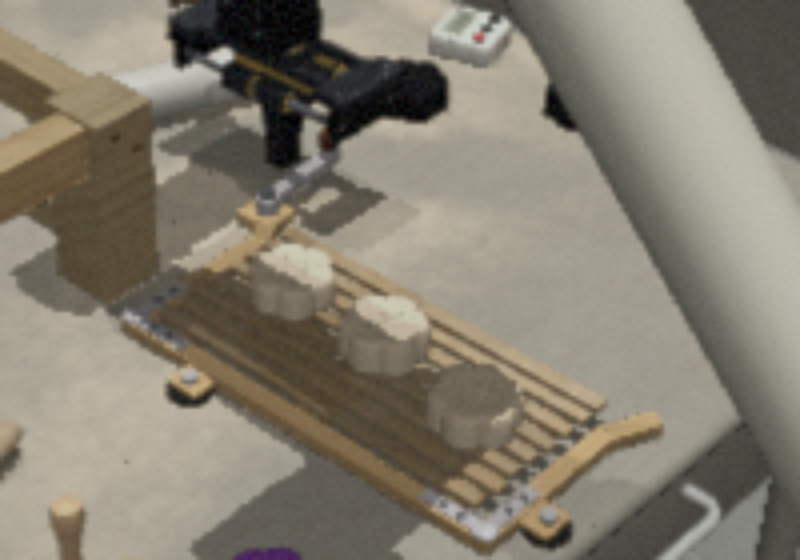

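The tray is home in the frame with its three cakes standing, and the closed fingertips at (285,150) are behind the keeper bar at (300,175). Now I'll swing it shut.

In the tool's units: 0.0854 m / 0.75 = 0.1139, 0.0729 m / 0.75 = 0.0972.

Request:
hand_motion:
  increments:
    - [0.0033, 0.0133, -0.004, 0, 0, 0]
    - [0.01, 0.0313, -0.004, 0, 0, 0]
    - [0.0137, 0.0471, -0.004, 0, 0, 0]
    - [0.0147, 0.0631, -0.004, 0, 0, 0]
    - [0.0125, 0.0807, -0.004, 0, 0, 0]
    - [0.0073, 0.0972, -0.004, 0, 0, 0]
    - [-0.0019, 0.1139, -0.004, 0, 0, 0]

```text
time: 12.68
eef_pos: [0.638, -0.1318, 0.0168]
ee_rot: [-2.248, 2.189, -0.005]
contact_force: [2.4, 1.5, 0.7]
finger_gap: 0.0005
finger_force: 1.1
```

```bash
python3 kp.py | tail -7
```

```text
2.26 [ 0.6347 -0.1311] d [-0.0008  0.0034  0.0048]
2.09 [ 0.6237 -0.1224] d [-0.0098  0.0141  0.0047]
1.92 [ 0.6144 -0.1116] d [-0.0209  0.0231  0.0047]
1.75 [ 0.6073 -0.0988] d [-0.0338  0.0299  0.0047]
1.62 [ 0.6036 -0.0881] d [-0.0447  0.0333  0.0047]
1.571 [ 0.6026 -0.0839] d [-0.0488  0.0342  0.0047]
[ 0.638  -0.1318  0.0168]
```

In the tool's units: -0.048 m / 0.75 = -0.064, 0.003 m / 0.75 = 0.004.

Request:
hand_motion:
  increments:
    - [-0.012, 0.0143, 0.0027, 0, 0, 0]
    - [-0.0267, 0.0263, 0.004, 0, 0, 0]
    - [-0.044, 0.0353, 0.004, 0, 0, 0]
    - [-0.0587, 0.04, 0.004, 0, 0, 0]
    - [-0.064, 0.0407, 0.004, 0, 0, 0]
    - [-0.064, 0.0407, 0.004, 0, 0, 0]

```text
time: 13.42
eef_pos: [0.6055, -0.088, 0.013]
ee_rot: [2.25, -2.189, 0.004]
contact_force: [2.0, -14.9, -1.7]
finger_gap: 0.0004
finger_force: 7.0
```

```bash
python3 st.py
```

```text
t 13.43 tcp [ 0.6055 -0.088   0.013 ] yang -178.43 F [  2.  -14.9  -1.7] q [ 0.12  0.58 -0.26  0.01 -0.73 -0.1 ]
```

Request:
hand_motion:
  increments:
    - [-0.002, 0, 0, 0, 0, 0]
    - [-0.004, 0, 0, 0, 0, 0]
    - [-0.004, 0, 0, 0, 0, 0]

```text
time: 13.8
eef_pos: [0.6054, -0.0875, 0.013]
ee_rot: [2.248, -2.189, 0.006]
contact_force: [4.1, -24.0, -3.4]
finger_gap: 0.0003
finger_force: 11.4
```

```bash
python3 st.py
```

```text
t 13.8 tcp [ 0.6054 -0.0875  0.013 ] yang -178.46 F [  4.1 -24.   -3.4] q [ 0.12  0.58 -0.27  0.01 -0.73 -0.1 ]
```

In the tool's units: 0.3 m / 0.75 = 0.4, 0.26 m / 0.75 = 0.3467.

Request:
hand_motion:
  increments:
    - [0.0133, 0, 0, 0, 0, 0]
    - [0.04, 0, 0, 0, 0, 0]
    - [0.0667, 0, -0.04, 0, 0, 0]
    - [0.0933, 0, -0.1067, 0, 0, 0]
    - [0.1467, 0.0267, -0.16, 0, 0, 0]
    - [0.2133, 0.0533, -0.2133, 0, 0, 0]
    - [0.28, 0.08, -0.24, 0, 0, 0]
    - [0.3467, 0.08, -0.24, 0, 0, 0]
    - [0.4, 0.08, -0.24, 0, 0, 0]
    - [0.4, 0.08, -0.24, 0, 0, 0]

```text
time: 15.05
eef_pos: [0.5524, -0.3861, 0.1919]
ee_rot: [-2.245, 2.195, 0.0]
contact_force: [-0.8, 0.6, 0.3]
finger_gap: 0.0003
finger_force: 0.0
```

```bash
python3 tr.py 0 0 0
```

Run:
```python
from fit import *
a=load("top1");b=load("scene1")
cv2.imwrite("pics/f.png",np.hstack([ortho(a,.017,.28,.72,-.2,.13,.0009)[...,::-1],ortho(b,.017,.28,.72,-.2,.13,.0009)[...,::-1]]))
```

```text
top 27.2 tray in frame [ 0.0015 -0.0179 -0.0008]
scene 21.8 tray in frame [ 0.0007 -0.005   0.0142]
```

View pics/f.png

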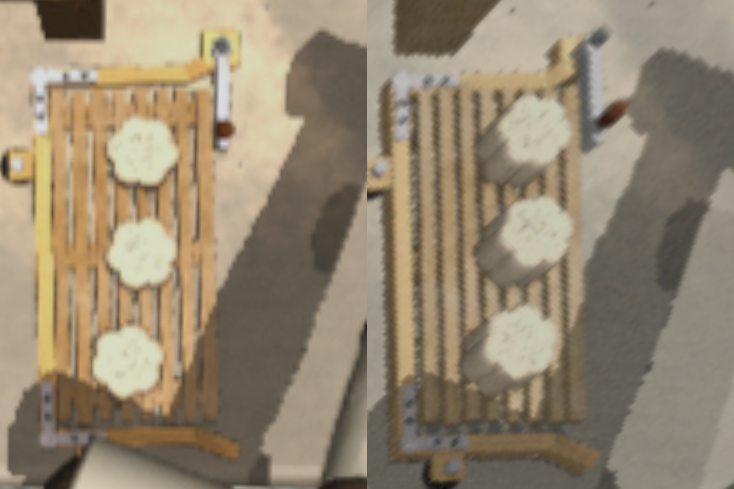

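The tray sits square against the far rail (left edge running from (53,90) to (60,420)), all three cakes are standing, and the keeper bar lies across the mouth at (222,45) to (222,150). The robot is clear of everything.

```bash
python3 -c "
from plant import job_done
print(job_done())"
```

```text
the job is handed in; nothing more can be done
None
```

The tray is fully home against the frame's far rail with all three cakes still standing, the keeper is swung shut to its end stop behind it, and the job was handed in at about 15 s.

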